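# Check the seasoning box by weight

## Task

The three turning blanks in the seasoning box look alike, so lift each one and judge it by its weight: under about 230 g it is dry, so lay it flat in the shallow ready tray beside the lathe; heavier than that it is still damp and stays in (or goes back into) the box, lying flat on the battens. When all three are sorted, swing the box's lid gently fully shut, let go, and leave the other things on the bench where they are.

Things in the scene. Friction and masses are not known exactly. Their poses are not given: they have to be found in the camera images.
- blank_a: square turning blank, pale wood, 140 x 45 x 45 mm, both ends dipped in dark red wax. Long axis = its y; origin at its centre. Starts lying flat on the battens in the open box, y along the box's y, one of three about 75 mm apart (25 mm or more clear between blanks and to the end walls). Weighs 135 to 325 g, different each time; only the weight tells how dry it is.
- blank_b: the same kind of blank, same size and look as blank_a. Long axis = its y; origin at its centre. Starts lying flat on the battens in the open box, y along the box's y, one of three about 75 mm apart (25 mm or more clear between blanks and to the end walls). Weighs 135 to 325 g, different each time; only the weight tells how dry it is.
- blank_c: the same kind of blank, same size and look as blank_a. Long axis = its y; origin at its centre. Starts lying flat on the battens in the open box, y along the box's y, one of three about 75 mm apart (25 mm or more clear between blanks and to the end walls). Weighs 135 to 325 g, different each time; only the weight tells how dry it is.
- box: seasoning box, fixed: low open plywood box, outside 270 mm along its x, 174 mm along y, rim 72 mm above the bench, walls 8 mm (inside 254 x 158 mm); origin under its centre, on the bench. Its +y side, the left one seen from the robot, carries the hinged lid. Two battens along x on its floor carry the blanks.
- box_in (a point): centre of the box's inside at the top of the floor battens (18 mm above the bench), axes as the box's; a blank on the battens has its centre 22.5 mm above this point, its top 9 mm below the rim, its length along y. Room for three side by side, at -75, 0 and +75 mm along x.
- lid (a joint): angle of the box's hinged plywood lid: 0 = fully shut on the rim, growing as it opens; starts at 1.45 to 1.75 (1.57 = upright), end stop 1.9. Stiff friction hinge: the lid stays where it is left; moving it takes about 1 to 5 N at its free edge. Lid 180 mm from hinge to free edge, 274 mm along the box's x, 10 mm thick.
- lid_hinge (a point): middle of the lid's hinge axis, on top of the box's +y wall (72 mm above the bench); the axis runs along the box's x. The lid's underside lies in the plane through this axis.
- lid_edge (a point): middle of the lid's free edge on its outer (when shut, upper) face; 180 mm from the hinge, moves with the lid. A wooden pull, 70 mm long along the edge and 18 mm high, stands on the outer face 13 to 31 mm in from the edge, at its middle; more than 35 mm aside the face is flat but for 2 mm strap hinges.
- tray: ready tray, fixed to the bench: shallow dark wooden tray with a cork-coloured floor, outside 235 mm along its x, 164 mm along its y, lip 12 mm above the bench and 6 mm thick (inside 223 x 152 mm); origin under its centre, on the bench. The lathe, 0.33 m tall, stands on the bench to its right, from y = -0.24 on at x over 0.46.
- tray_in (a point): centre of the tray's floor, 6 mm above the bench, axes as the tray's; a blank lies with its length along y, its centre 22.5 mm above this point; room for three side by side, at -75, 0 and +75 mm along x.
- glue_bottle: upright cream glue bottle with a yellow nozzle, 58 mm wide, 161 mm tall, behind the tray; origin under its centre. A bystander.
- sanding_block: wooden sanding block with a cork-coloured sole, 100 x 60 x 27 mm, on the bench in front of the lathe; origin under its centre. A bystander.

How it is judged:
By the outcome, as a careful person would: the job done as asked, in the order asked, and still so for the second after the job is handed in, with the robot touching nothing.
It also fails if it takes over 72 s, if anything falls off the work surface, if the arm or the gripper's body presses on something with over 40 N, if the wrist force passes 120 N, or if a joint passes its speed limit or range.

## Robot

A 6-joint arm with a two-finger parallel gripper is mounted at the origin on a cart in front of the work surface, level with it; the furniture and walls round the work are solid. World frame = base frame: x ahead of the robot, y to its left, z up, the work surface at z = 0. Lengths are in m, angles in rad, forces in N, time in s.
With the tool pointing down it reaches from about 0.3 to 0.825 m from the base axis. Payload 5.4 kg.
Tool frame: the origin (TCP) lies midway between the tips of the shut fingers; the grasp point (between the pads) lies 19 mm behind it; z points along the fingers, y is the line along which they close (so a half turn about z gives the same grasp; the last joint's range is limited). The gripper opens to 92 mm and grips with 3 to 60 N. Pads are 20 mm wide; open, the fingers measure 128 mm over their backs; the gripper's body (75 mm by 189 mm) begins 69 mm behind the grasp point.
Start: joints at [1.012, 0.158, 1.597, -0, 1.386, -0.21], TCP at [0.197, 0.54, 0.215] pointing down, gripper open.
Joint ranges: [-2.91, 2.91], [-0.94, 2.29], [0.18, 2.7], [-1.29, 4.43], [0.17, 2.64], [-3, 3]. Speed limits (rad/s): [2.57, 2.57, 3.14, 3.14, 3.14, 3.14].

## Interface

Orientations are given as [roll, pitch, yaw] about the fixed x, y, z axes, in that order (R = Rz(yaw) Ry(pitch) Rx(roll)).
In Python, from workcell import r, optics, status, finish_job gives the robot as it stands (r), with the cameras (optics), the job as plain functions and the readings (status).
- The arm moves only by the tool jog_arm, called after "Request:" as name([rows], argument=value, ...), one row to a line, values as JSON. Schema: {"type":"object","properties":{"increments":{"type":"array","items":{"type":"object","properties":{"trans":{"type":"array","items":{"type":"number"},"minItems":3,"maxItems":3},"r":{"type":"array","items":{"type":"number"},"minItems":3,"maxItems":3},"aperture":{"type":"number"}},"additionalProperties":false,"required":["aperture"]},"minItems":1,"maxItems":12},"grip_n":{"type":"number"},"only":{"type":"string"},"quiet":{"type":"boolean"},"lines":{"type":"string"}},"required":["increments"],"additionalProperties":false}. increments is a list of rows, 1 to 12 of them, each an object with the fields trans (a list: dx, dy, dz in shares of the most that a row can go, 1 being 50 mm), r (a list: a rotation vector rx, ry, rz in rad), aperture (the finger opening in m); a field left out counts as zero (the opening has to be given); each row shifts and turns the commanded pose from where the row before left it, along the tool's axes as they then stand; what a row does not reach is not made up. A row lasts 1/10 s, in which the tool goes at most 0.05 m and 0.15 rad, less where a joint would pass 70% of its speed; a pose out of reach is approached as far as the arm can. The fingers move at their own pace and stop on an object; grip_n is the grip in N (left out, the last holds). Time passes only in rows, so rows that do not move let the fingers close. The tool returns the time, the measured TCP pose, the force, the opening and the grip force at its end. only (a regular expression) keeps the lines of the reply that match it, lines (a string "A,B") keeps lines A to B, and quiet returns only ok. Input that does not fit is refused with a message, and nothing moves.
- status.sense(): the state, without advancing time (a new reading comes with each control period).
- optics.grab_frame(name): name is "scene" or "side" or "wrist"; returns the picture (480x640x3 uint8, red, green, blue); there is no depth.
- optics.camera_info(name): a dict with "mtx" (3x3 intrinsics, pixels), "R" (3x3) and "t" (3): a world point X has camera coordinates R X + t; the wrist camera has in their place "mount" (4x4, takes a point from camera to tool coordinates, whose origin is the TCP and whose axes are the flange's). Camera axes: x right, y down, z forward; pixel columns grow to the right and rows downward; lengths in m; the calibration is good to about 2 mm. The wrist camera is an equidistant fisheye: a pixel r from the principal point sees the ray r / f radians off the axis. A picture is of the moment at which its call begins: read the wrist's pose just before it. camera_info takes no time and is no camera call.
- finish_job(): hands the job in; it is judged then, once.
The state is a dict: "time_s": time; "joints": joint angles; "joint_velocities": joint speeds; "joint_efforts": joint torques, N m; "ee_pos": TCP position; "tcp_rot": TCP orientation; "force": force on the tool from outside, world axes, zero at the start; "wrist_torque": the same for the moment, N m; "opening": finger opening in m; "grip_force": force on a finger pad.
Only numpy, scipy, OpenCV 4.12 (cv2) and the standard library are available. Lean on these libraries where they do the work, as an engineer would, in place of code of your own. Each camera call takes 0.05 s, during which the arm holds its last target. There are 200 camera calls.

## Working session

There is one attempt and no reset: what is moved stays moved. The work goes in short steps, Python scripts to look and compute and a tool call to move; the robot and the scene stay as the last step left them, time stands still between calls to the robot, and variables do not carry over. Pictures are saved under pics/ and viewed, at most 11 in all, crops included, and the job is handed in when it is done.

```bash
ls; mkdir -p pics
```

Run:
```python
from workcell import r, optics, status, finish_job
import cv2,numpy as np
s=status.sense();print({k:np.round(v,3).tolist() for k,v in s.items()})
for n in("scene","side","wrist"):
    f=optics.grab_frame(n);cv2.imwrite(f"pics/{n}0.png",f[:,:,::-1])
    i=optics.camera_info(n);print(n,{k:np.round(v,4).tolist() for k,v in i.items() if k!='name'} )
a=[cv2.imread(f"pics/{n}0.png") for n in("scene","side")]
```

```text
pics
workcell.py
{'time_s': 0.0, 'joints': [1.012, 0.159, 1.598, -0.0, 1.386, -0.21], 'joint_velocities': [-0.001, -0.001, -0.001, -0.001, 0.001, 0.0], 'joint_efforts': [-0.001, -38.559, -32.21, 0.07, 0.038, -0.0], 'ee_pos': [0.196, 0.54, 0.214], 'tcp_rot': [-3.14, -0.0, 2.793], 'force': [0.024, -0.332, 0.294], 'wrist_torque': [-0.025, 0.039, -0.059], 'grip_force': 0.0, 'opening': 0.092}
scene {'mtx': [[514.0786, 0.0, 313.0273], [0.0, 514.0786, 243.5146], [0.0, 0.0, 1.0]], 'R': [[0.6278, -0.7781, 0.022], [-0.3091, -0.2752, -0.9103], [0.7144, 0.5647, -0.4133]], 't': [-0.4165, 0.2215, 0.8834]}
side {'mtx': [[448.514, 0.0, 314.4001], [0.0, 448.514, 233.9869], [0.0, 0.0, 1.0]], 'R': [[-0.4336, 0.9011, 0.0095], [0.7822, 0.3816, -0.4926], [-0.4475, -0.2061, -0.8702]], 't': [0.3139, -0.381, 1.3044]}
wrist {'mtx': [[371.6483, 0.0, 321.8255], [0.0, 371.6483, 239.1714], [0.0, 0.0, 1.0]], 'mount': [[-0.0008, -0.958, -0.2869, 0.0827], [1.0, -0.0005, -0.0009, 0.0006], [0.0007, -0.2869, 0.958, -0.1704], [0.0, 0.0, 0.0, 1.0]]}
```

View pics/scene0.png

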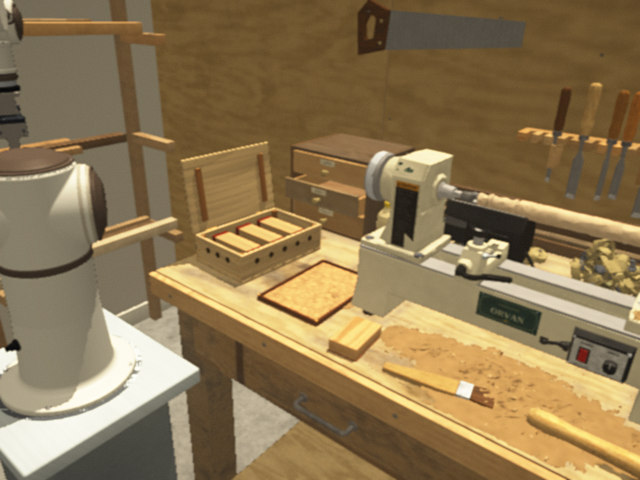

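View pics/side0.png

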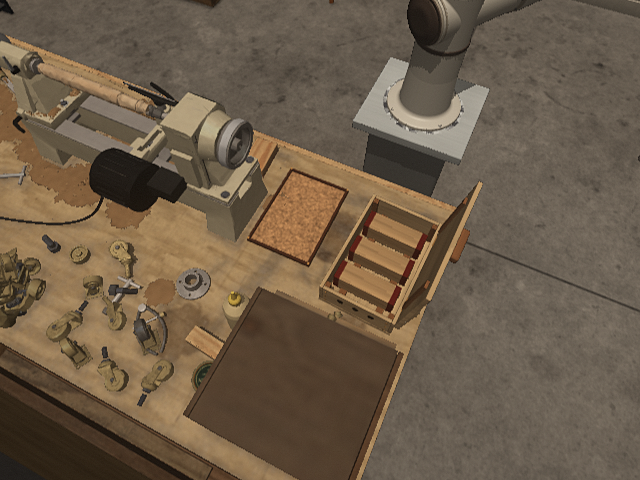

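View pics/wrist0.png

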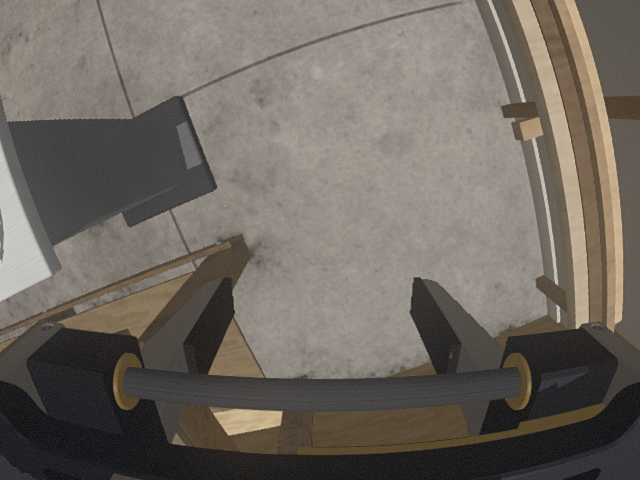

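Scene: the open box is at about (258,245) with its lid upright behind it, and the tray is at (310,290). Side: the box with three red-ended blanks is around (372,262), tray corners are about (293,169), (349,187), (307,264) and (249,237), and the lid is on the right. The wrist sees only floor and the bench corner.

Create h.py:
```python
from workcell import r, optics, status, finish_job
import cv2,numpy as np
from scipy.spatial.transform import Rotation as Rot
def cam(n,s=None):
    i=optics.camera_info(n);K=np.array(i["mtx"])
    if n!="wrist":
        R=np.array(i["R"]);t=np.array(i["t"]);return n,K,R.T,-R.T@t
    T=Rot.from_euler("xyz",s["tcp_rot"]).as_matrix();M=np.array(i["mount"])
    return n,K,T@M[:3,:3],T@M[:3,3]+np.array(s["ee_pos"])
def ray(c,p):
    n,K,R,C=c;q=(np.array(p,float)-K[:2,2])/K[0,0]
    if n=="wrist":
        a=np.linalg.norm(q);d=np.r_[q/max(a,1e-9)*np.sin(a),np.cos(a)]
    else:d=np.r_[q,1]
    d=R@d;return C,d/np.linalg.norm(d)
def onz(c,p,z):
    C,d=ray(c,p);return C+d*(z-C[2])/d[2]
def proj(c,X):
    n,K,R,C=c;d=R.T@(np.array(X)-C)
    if n=="wrist":
        rho=np.hypot(d[0],d[1]);a=np.arctan2(rho,d[2]);q=d[:2]/max(rho,1e-9)*a
    else:q=d[:2]/d[2]
    return q*K[0,0]+K[:2,2]
def tri(c1,p1,c2,p2):
    A=np.zeros((3,3));b=np.zeros(3);L=[]
    for c,p in((c1,p1),(c2,p2)):
        C,d=ray(c,p);P=np.eye(3)-np.outer(d,d);A+=P;b+=P@C;L.append((C,d))
    X=np.linalg.solve(A,b);return X,[np.linalg.norm(np.cross(X-C,d)) for C,d in L]
def red(f):
    h=cv2.cvtColor(f,cv2.COLOR_RGB2HSV)
    m=(((h[...,0]<6)|(h[...,0]>172))&(h[...,1]>130)&(h[...,2]>50)).astype(np.uint8)
    n,l,st,ce=cv2.connectedComponentsWithStats(m);return [(ce[i],st[i]) for i in range(1,n) if st[i,4]>12],m
```

Run:
```python
from h import *
np.set_printoptions(precision=3,suppress=True)
S=cam("side");print("Cside",S[3]); Sc=cam("scene");print("Cscene",Sc[3])
for n,c in(("side",S),("scene",Sc)):
    f=cv2.imread(f"pics/{n}0.png")[:,:,::-1].copy()
    for ce,st in red(f)[0]: print(n,ce,st,onz(c,ce,.06))
for p in((293,169),(349,187),(307,264),(249,237)): print("tray",onz(S,p,.012))
a=cv2.imread("pics/side0.png")[150:350,230:500];b=cv2.imread("pics/scene0.png")[130:330,160:430]
cv2.imwrite("pics/crop1.png",np.vstack([cv2.resize(x,None,fx=2.2 ,fy=1.5 ,interpolation=2) for x in(a,b)])) if 0 else cv2.imwrite("pics/crop1.png",cv2.resize(a,None,fx=2.9,fy=2.9,interpolation=2))
```

```text
Cside [1.018 0.131 0.944]
Cscene [-0.301 -0.762  0.576]
side [369.382 218.592] [364 211  12  16  76] [0.47  0.019 0.06 ]
side [421.295 241.886] [416 234  12  17  88] [0.476 0.147 0.06 ]
side [355.157 243.446] [350 236  12  17  83] [0.545 0.015 0.06 ]
side [339.946 268.968] [334 260  13  19  93] [0.617 0.01  0.06 ]
side [408.155 268.412] [403 260  12  18  97] [0.551 0.143 0.06 ]
side [394.472 295.398] [388 286  13  20 108] [0.623 0.138 0.06 ]
scene [582.342 354.7  ] [577 348  12  14 120] [ 0.54  -0.678  0.06 ]
tray [ 0.388 -0.224  0.012]
tray [ 0.376 -0.07   0.012]
tray [ 0.617 -0.07   0.012]
tray [ 0.614 -0.226  0.012]
```

View pics/crop1.png

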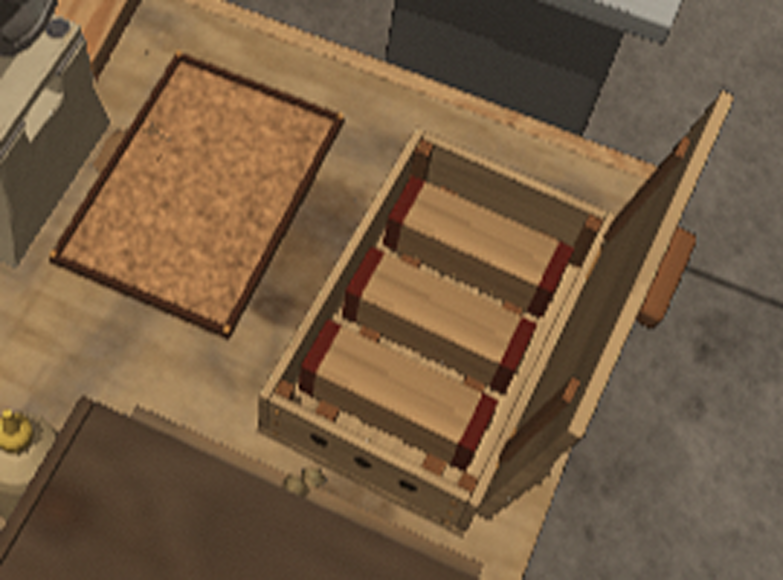

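Units first: shifts go in shares of 50 mm. So -0.01 m is -0.2.

Request:
jog_arm([
  {"trans": [0,0,-0.2],"r": [0,0,-0.15],"aperture": 0.092},
  {"trans": [0,0,-0.2],"r": [0,0,-0.15],"aperture": 0.092},
  {"trans": [0,0,-0.2],"r": [0,0,-0.15],"aperture": 0.092},
  {"trans": [0,0,-0.2],"r": [0,0,-0.15],"aperture": 0.092},
  {"trans": [0,0,-0.2],"r": [0,0,-0.15],"aperture": 0.092},
  {"trans": [0,0,-0.2],"r": [0,0,-0.15],"aperture": 0.092},
  {"trans": [0,0,-0.2],"r": [0,0,-0.15],"aperture": 0.092},
  {"trans": [0,0,-0.2],"r": [0,0,-0.15],"aperture": 0.092},
  {"trans": [0,0,-0.2],"r": [0,0,-0.15],"aperture": 0.092},
  {"trans": [0,0,-0.2],"r": [0,0,-0.15],"aperture": 0.092},
  {"trans": [0,0,-0.2],"r": [0,0,-0.15],"aperture": 0.092},
  {"trans": [0,0,-0.2],"r": [0,0,-0.15],"aperture": 0.092},
])

```text
time_s: 1.35
ee_pos: [0.1964, 0.5402, 0.3346]
tcp_rot: [3.141, -0.001, -1.684]
force: [0.0, 0.3, 0.1]
opening: 0.0922
grip_force: 0.0
```

Request:
jog_arm([
  {"trans": [0.74,-0.62,0],"r": [0,0,-0.005],"aperture": 0.06},
  {"trans": [0.74,-0.62,0],"r": [0,0,-0.005],"aperture": 0.06},
  {"trans": [0.74,-0.62,0],"r": [0,0,-0.005],"aperture": 0.06},
  {"trans": [0.74,-0.62,0],"r": [0,0,-0.005],"aperture": 0.06},
  {"trans": [0.74,-0.62,0],"r": [0,0,-0.005],"aperture": 0.06},
  {"trans": [0.74,-0.62,0],"r": [0,0,-0.005],"aperture": 0.06},
  {"trans": [0.74,-0.62,0],"r": [0,0,-0.005],"aperture": 0.06},
  {"trans": [0.74,-0.62,0],"r": [0,0,-0.005],"aperture": 0.06},
  {"trans": [0.74,-0.62,0],"r": [0,0,-0.005],"aperture": 0.06},
  {"trans": [0.74,-0.62,0],"r": [0,0,-0.005],"aperture": 0.06},
  {"trans": [0.74,-0.62,0],"r": [0,0,-0.005],"aperture": 0.06},
  {"r": [0,0,-0.004],"aperture": 0.06},
])

```text
time_s: 2.55
ee_pos: [0.4974, 0.1315, 0.3331]
tcp_rot: [-3.139, -0.026, -1.679]
force: [-0.7, -0.3, 0.0]
opening: 0.0599
grip_force: 0.0
```

Run:
```python
from h import *
s=status.sense();print(np.round(s["joints"],3),s["ee_pos"],s["tcp_rot"],s["opening"],s["time_s"])
f=optics.grab_frame("wrist");cv2.imwrite("pics/w1.png",f[:,:,::-1])
import json;json.dump({k:np.array(v).tolist() for k,v in s.items()},open("s1.json","w"))
c=cam("wrist",s)
for ce,st in red(f)[0]: print(ce,st,onz(c,ce,.063))
```

```text
[ 0.04  -0.047  1.58  -0.026  1.609 -2.994] [0.49735184 0.13149375 0.33306408] [-3.13888886 -0.02565937 -1.67915511] 0.05990456229509862 2.55
[338.24206349 107.49603175] [317 103  38  10 252] [0.46514675 0.01833579 0.063     ]
[333.0729927  215.11678832] [324 211  19   9 137] [0.4847826  0.14646486 0.063     ]
[280.47619048 219.0952381 ] [263 213  36  10 168] [0.54912334 0.14433742 0.063     ]
[222.83206107 222.00763359] [207 215  34  11 131] [0.62219019 0.13962103 0.063     ]
```

View pics/w1.png

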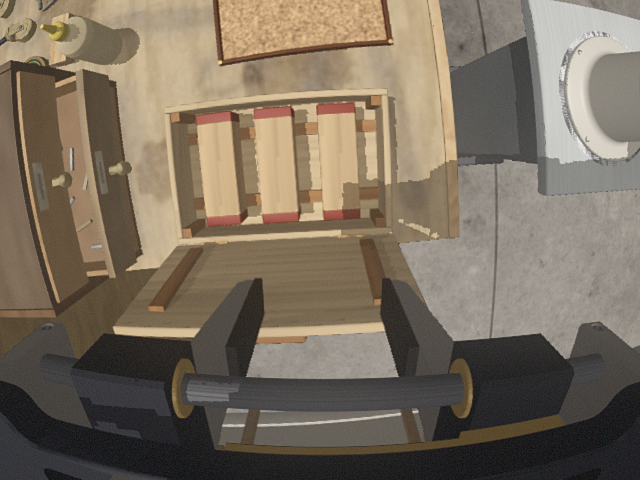

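The wrist picture shows the box: three blanks with wax ends near rows 110 and 215, at columns 222, 280 and 335. The lid's free edge is near row 330, and the tray is at the top. Joint 6 is at its limit in this yaw, so I'll turn half round and lean the tool away from the lid instead.

Request:
jog_arm([
  {"r": [0,0,0.15],"aperture": 0.06},
  {"r": [0,0,0.15],"aperture": 0.06},
  {"r": [0,0,0.15],"aperture": 0.06},
  {"r": [0,0,0.15],"aperture": 0.06},
  {"r": [0,0,0.15],"aperture": 0.06},
  {"r": [0,0,0.15],"aperture": 0.06},
  {"r": [0,0,0.15],"aperture": 0.06},
  {"r": [0,0,0.15],"aperture": 0.06},
  {"r": [0,0,0.15],"aperture": 0.06},
  {"r": [0,0,0.15],"aperture": 0.06},
  {"r": [0,0,0.15],"aperture": 0.06},
  {"r": [0,0,0.15],"aperture": 0.06},
], quiet=true)

```text
ok
```

Request:
jog_arm([
  {"r": [0,0,0.15],"aperture": 0.06},
  {"r": [0,0,0.15],"aperture": 0.06},
  {"r": [0,0,0.15],"aperture": 0.06},
  {"r": [0,0,0.15],"aperture": 0.06},
  {"r": [0,0,0.15],"aperture": 0.06},
  {"r": [0,0,0.15],"aperture": 0.06},
  {"r": [0,0,0.15],"aperture": 0.06},
  {"r": [0,0,0.15],"aperture": 0.06},
  {"r": [0,0,0.09],"aperture": 0.06},
])

```text
time_s: 4.7
ee_pos: [0.4945, 0.1351, 0.3343]
tcp_rot: [3.139, 0.024, 1.516]
force: [0.1, -0.1, -1.0]
opening: 0.0597
grip_force: 0.0
```

Add to h.py:
```python
TILT=.3
def target_R(yaw): # yaw: box/tray yaw; tool y along -/+ its x, top leaning to -y
    return Rot.from_euler("xyz",[np.pi,0,yaw+np.pi/2]).as_matrix()@Rot.from_rotvec([0,-TILT,0]).as_matrix()
def go(grasp,yaw,s=None,tilt=True): # prints tool-frame delta from the present to the grasp point at grasp
    s=s or status.sense();R=Rot.from_euler("xyz",s["tcp_rot"]).as_matrix();Rt=target_R(yaw)
    p=np.array(grasp)+Rt[:,2]*.019
    print("now",np.round(s["ee_pos"],4),"tcp target",np.round(p,4),"tool delta",np.round(R.T@(p-s["ee_pos"]),4),"after turning",np.round(Rt.T@(p-s["ee_pos"]),4),"rotvec",np.round(Rot.from_matrix(R.T@Rt).as_rotvec(),3))
```

Run:
```python
from h import *
import json
np.set_printoptions(precision=4,suppress=True)
s=status.sense();print(s["joints"],s["ee_pos"],s["tcp_rot"]); print(target_R(-.055))
s1=json.load(open("s1.json"));W=cam("wrist",s1);S=cam("side");Sc=cam("scene")
# lid edge from views: wrist px (115,331),(385,329) ; side crop px /2.9
sp=lambda u,v:(u/2.9+230,v/2.9+150)
for a,b in(((115,331),sp(578,438)),((384,329),sp(725,95))): print("lid corner",tri(W,a,S,b))
# box rim outer corners
for a,b in(((164,113),sp(262,398)),((389,90),sp(420,130))): print("rim corner",tri(W,a,S,b))
# tops of blanks: wax corners at -y end (upper in wrist) outer corners L,R
for a,b in(((197,114),sp(333,323)),((238,112),sp(303,0) )): 
    pass
print("blank far -y/+x corner..",tri(W,(196,114),S,sp(306,357)))
for p in((220,63),(391,43)):print("tray",onz(W,p,.012))
go([.548,.079,.3],-.055)
```

```text
[ 0.0464 -0.0528  1.5834 -0.0243  1.6109  0.1006] [0.4945 0.1351 0.3343] [3.1391 0.0242 1.5156]
[[ 0.0525  0.9985 -0.0162]
 [ 0.9539 -0.055  -0.2951]
 [-0.2955  0.     -0.9553]]
lid corner (array([0.6913, 0.1904, 0.2471]), [np.float64(0.0016911908527437551), np.float64(0.0016911908527436896)])
lid corner (array([0.4566, 0.192 , 0.2823]), [np.float64(0.009186974004777396), np.float64(0.009186974004777363)])
rim corner (array([ 0.6786, -0.0086,  0.0703]), [np.float64(0.00014960382445208497), np.float64(0.0001496038244520821)])
rim corner (array([0.4052, 0.0031, 0.0635]), [np.float64(0.0023724058993757776), np.float64(0.002372405899375794)])
blank far -y/+x corner.. (array([0.6358, 0.004 , 0.0723]), [np.float64(0.002748884652170364), np.float64(0.0027488846521703607)])
tray [ 0.6147 -0.0707  0.012 ]
tray [ 0.3851 -0.0707  0.012 ]
now [0.4945 0.1351 0.3343] tcp target [0.5477 0.0734 0.2818] tool delta [-0.0574  0.0564  0.054 ] after turning [-0.0406  0.0565  0.0675] rotvec [ 0.002 -0.276 -0.001]
```

```bash
sed -i 's/^TILT=.3/TILT=-.3/' h.py
```

Run:
```python
from h import *
go([.548,.079,.28],-.045)
```

```text
now [0.4945 0.1351 0.3343] tcp target [0.5483 0.0846 0.2618] tool delta [-0.0457  0.0562  0.0738] after turning [-0.0673  0.0559  0.0551] rotvec [ 0.004  0.324 -0.01 ]
```

Request:
jog_arm([
  {"trans": [-0.4,0.4,0],"r": [0,0.11,0],"aperture": 0.06},
  {"trans": [-0.4,0.4,0],"r": [0,0.11,0],"aperture": 0.06},
  {"trans": [-0.4,0.3,0.4],"r": [0,0.1,0],"aperture": 0.06},
  {"trans": [0,0,0.5],"aperture": 0.06},
  {"aperture": 0.06},
])

```text
time_s: 5.2
ee_pos: [0.5457, 0.0834, 0.2821]
tcp_rot: [-3.136, -0.297, 1.517]
force: [-1.1, 0.1, -0.6]
opening: 0.0599
grip_force: 0.0
```

Run:
```python
from h import *
import json
np.set_printoptions(precision=4,suppress=True)
s=status.sense();json.dump({k:np.array(v).tolist() for k,v in s.items()},open("s2.json","w"))
f=optics.grab_frame("wrist");cv2.imwrite("pics/w2.png",f[:,:,::-1]);print(s["joints"])
c=cam("wrist",s)
cv2.imwrite("pics/w2big.png",cv2.resize(f[:,:,::-1][:440,60:600],(800,600*440//405*0+652))[:600])
for ce,st in red(f)[0]: print(ce,st,onz(c,ce,.063))
```

```text
[-0.2428  0.0418  1.6174  0.2906  1.5463 -0.2063]
[257.2738 213.9792] [238 209  40  10 336] [0.4752 0.1462 0.063 ]
[319.6055 211.7156] [305 209  39  10 109] [0.5441 0.1448 0.063 ]
[403.3333 211.1667] [396 210  13   5  24] [0.6371 0.1409 0.063 ]
[268.8588 328.5882] [259 324  20  10 170] [0.4804 0.0177 0.063 ]
[322.0855 329.8327] [306 325  40  10 269] [0.5399 0.0139 0.063 ]
[377.4176 330.6593] [371 325  15  10  91] [0.6017 0.009  0.063 ]
```

View pics/w2.png

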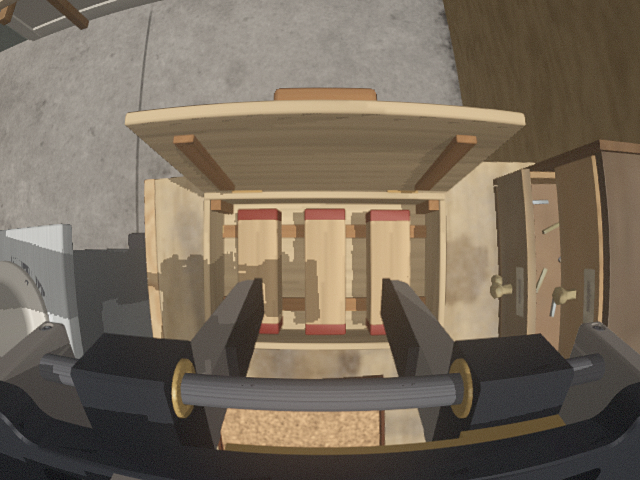

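The second wrist view shows all three blanks. Their +y wax corners are at (238,209)/(281,209), (305,209)/(345,209) and (369,210)/(410,210), and the lid is upright beyond, with its pull on the outside.

Run:
```python
from h import *
import json
np.set_printoptions(precision=4,suppress=True)
s=json.load(open("s2.json"));W=cam("wrist",s);S=cam("side")
sp=lambda u,v:(u/2.9+230,v/2.9+150)
for a,b in(((238,209),sp(572,246)),((305,209),sp(537,320)),((369,210),sp(495,395))): X=tri(W,a,S,b);print("+y-x corner",X[0],X[1][0])
print("rim -x+y inner/outer",tri(W,(205,194),S,sp(608,215))[0])
for z in(.060,.063):
  for a,b in(((238,209),(281,209)),((305,209),(345,209)),((369,210),(410,210))): print(z,onz(W,a,z)[:2],onz(W,b,z)[:2],((onz(W,a,z)+onz(W,b,z))/2)[:2])
  print("mid low",onz(W,(306,335),z)[:2],onz(W,(346,335),z)[:2])
print("rim +y outer corners",onz(W,(205,194),.072),onz(W,(445,194),.072))
print("lid edge z.25",onz(W,(127,114),.25),onz(W,(525,114),.25))
```

```text
+y-x corner [0.4529 0.1533 0.0604] 0.00018170652400117693
+y-x corner [0.5283 0.1492 0.0641] 0.0006575153837254036
+y-x corner [0.5986 0.1433 0.0624] 0.0007196775076036907
rim -x+y inner/outer [0.4165 0.171  0.066 ]
0.06 [0.4527 0.1535] [0.5016 0.1504] [0.4772 0.152 ]
0.06 [0.5282 0.1489] [0.5723 0.1466] [0.5502 0.1477]
0.06 [0.5989 0.1442] [0.6455 0.1421] [0.6222 0.1431]
mid low [0.5215 0.008 ] [0.5664 0.0056]
0.063 [0.4534 0.1532] [0.5019 0.1502] [0.4777 0.1517]
0.063 [0.5283 0.1486] [0.5721 0.1463] [0.5502 0.1475]
0.063 [0.5985 0.1439] [0.6448 0.1419] [0.6217 0.1429]
mid low [0.5217 0.0088] [0.5662 0.0064]
rim +y outer corners [0.4179 0.1717 0.072 ] [0.6846 0.1575 0.072 ]
lid edge z.25 [0.4176 0.2058 0.25  ] [0.6893 0.1918 0.25  ]
```

Add to h.py:
```python
def weigh(n=8):
    F=[]
    for _ in range(n):
        optics.grab_frame("side");s=status.sense();F.append(list(s["force"])+list(s["wrist_torque"]))
    F=np.array(F);print("F",F[:,:3].mean(0).round(3),"sd",F[:,:3].std(0).round(3),"T",F[:,3:].mean(0).round(3),"open",round(s["opening"],4),"grip",round(s["grip_force"],1),"t",s["time_s"])
```

Run:
```python
from h import *
weigh(8);go([.547,.0776,.042],-.05);go([.547,.0776,.10],-.05)
```

```text
F [0.077 0.22  0.061] sd [0.433 0.636 0.479] T [-0.18   0.061  0.   ] open 0.0601 grip 0.0 t 5.65
now [0.5484 0.0831 0.2868] tcp target [0.5473 0.0832 0.0238] tool delta [-0.0763 -0.0023  0.2516] after turning [-0.0776 -0.0011  0.2512] rotvec [ 0.005  0.005 -0.   ]
now [0.5484 0.0831 0.2868] tcp target [0.5473 0.0832 0.0818] tool delta [-0.0595 -0.002   0.1961] after turning [-0.0605 -0.0011  0.1958] rotvec [ 0.005  0.005 -0.   ]
```

Scaled: 0.0405 m is 0.81, 0.0163 m is 0.326.

Request:
jog_arm([
  {"trans": [-0.25,0,0.81],"aperture": 0.062},
  {"trans": [-0.25,0,0.81],"aperture": 0.062},
  {"trans": [-0.25,0,0.81],"aperture": 0.062},
  {"trans": [-0.25,0,0.81],"aperture": 0.062},
  {"trans": [-0.25,0,0.81],"aperture": 0.062},
  {"trans": [-0.1,-0.02,0.326],"r": [0.005,0.005,0],"aperture": 0.062},
  {"trans": [-0.1,-0.02,0.326],"aperture": 0.062},
  {"trans": [-0.1,0,0.326],"aperture": 0.062},
  {"aperture": 0.062},
])

```text
time_s: 6.55
ee_pos: [0.5458, 0.0822, 0.0218]
tcp_rot: [-3.136, -0.301, 1.519]
force: [-0.4, 0.1, 0.3]
opening: 0.0618
grip_force: 0.0
```

Run:
```python
from h import *
go([.547,.0776,.042],-.05)
```

```text
now [0.5458 0.0822 0.0218] tcp target [0.5473 0.0832 0.0238] tool delta [ 0.0017  0.0015 -0.0017] after turning [ 0.0017  0.0015 -0.0017] rotvec [-0.004 -0.001 -0.002]
```

Scaled: -0.0287 m is -0.574, 0.0089 m is 0.178.

Request:
jog_arm([
  {"aperture": 0.03},
  {"aperture": 0.03},
  {"aperture": 0.03},
  {"aperture": 0.03},
  {"trans": [0.178,0,-0.574],"aperture": 0.03},
  {"trans": [0.178,0,-0.574],"aperture": 0.03},
  {"trans": [0.178,0,-0.574],"aperture": 0.03},
  {"trans": [0.178,0,-0.574],"aperture": 0.03},
  {"aperture": 0.03},
  {"aperture": 0.03},
], grip_n=25)

```text
time_s: 7.55
ee_pos: [0.5467, 0.0818, 0.1424]
tcp_rot: [-3.14, -0.3, 1.519]
force: [-0.3, 0.7, -3.6]
opening: 0.0448
grip_force: 25.0
```

Run:
```python
from h import *
weigh(12)
go([.4995,-.148,.15],0);go([.4995,-.148,.0305],0)
```

```text
F [-0.19  -0.016 -2.356] sd [0.545 0.49  0.448] T [-0.33   0.085  0.002] open 0.0449 grip 25.0 t 8.15
now [0.5469 0.0819 0.1428] tcp target [ 0.4995 -0.1424  0.1318] tool delta [-0.2196 -0.0359 -0.0564] after turning [-0.2176 -0.0474 -0.0558] rotvec [ 0.013 -0.    -0.049]
now [0.5469 0.0819 0.1428] tcp target [ 0.4995 -0.1424  0.0123] tool delta [-0.2549 -0.0357  0.0577] after turning [-0.2529 -0.0474  0.0584] rotvec [ 0.013 -0.    -0.049]
```

Add to h.py:
```python
def weigh(n=8):
    F=[];J=[]
    for _ in range(n):
        optics.grab_frame("side");s=status.sense();F.append(list(s["force"])+list(s["wrist_torque"]));J.append(s["joint_efforts"])
    F=np.array(F);J=np.array(J);print("F",F[:,:3].mean(0).round(3),"sd",F[:,:3].std(0).round(3),"J",J.mean(0).round(3),J.std(0).round(3),"q",np.round(s["joints"],4),"open",round(s["opening"],4),"grip",round(s["grip_force"],1),"t",s["time_s"])
```

Run:
```python
from h import *
weigh(30)
```

```text
F [ 0.114 -0.064 -2.211] sd [0.428 0.421 0.485] J [-0.0000e+00 -3.7413e+01 -3.0952e+01  1.3010e+00  4.3500e-01  4.0000e-03] [0.001 0.019 0.012 0.    0.    0.   ] q [-0.2471  0.1584  1.774   0.3068  1.2846 -0.2942] open 0.0449 grip 25.0 t 9.65
```

Scaled: 0.0287 m is 0.574, -0.0089 m is -0.178.

Request:
jog_arm([
  {"trans": [-0.178,0,0.574],"aperture": 0.03},
  {"trans": [-0.178,0,0.574],"aperture": 0.03},
  {"trans": [-0.178,0,0.574],"aperture": 0.03},
  {"trans": [-0.178,0,0.574],"aperture": 0.03},
  {"aperture": 0.03},
  {"aperture": 0.062},
  {"aperture": 0.062},
  {"aperture": 0.062},
])

```text
time_s: 10.45
ee_pos: [0.5475, 0.0818, 0.0238]
tcp_rot: [-3.141, -0.3, 1.52]
force: [-0.5, 0.1, 1.0]
opening: 0.0617
grip_force: 0.0
```

Request:
jog_arm([
  {"trans": [0.178,0,-0.574],"aperture": 0.062},
  {"trans": [0.178,0,-0.574],"aperture": 0.062},
  {"trans": [0.178,0,-0.574],"aperture": 0.062},
  {"trans": [0.178,0,-0.574],"aperture": 0.062},
  {"aperture": 0.062},
  {"aperture": 0.062},
  {"aperture": 0.062},
])

```text
time_s: 11.15
ee_pos: [0.5461, 0.0821, 0.1418]
tcp_rot: [-3.137, -0.3, 1.519]
force: [-0.1, 0.2, -0.4]
opening: 0.0618
grip_force: 0.0
```

Run:
```python
from h import *
weigh(4)
go([.4742,.0818,.1],-.05);go([.4742,.0818,.042],-.05)
```

```text
F [ 0.087 -0.043  0.237] sd [0.656 0.342 0.247] J [ 1.2000e-02 -3.6563e+01 -3.0060e+01  1.1080e+00  3.7500e-01  3.0000e-03] [0.002 0.212 0.174 0.005 0.005 0.   ] q [-0.2471  0.1596  1.7752  0.3068  1.2844 -0.2943] open 0.0617 grip 0.0 t 11.35
now [0.5462 0.0821 0.1418] tcp target [0.4745 0.0874 0.0818] tool delta [-0.0163 -0.0717  0.058 ] after turning [-0.0161 -0.0719  0.0578] rotvec [-0.004 -0.001 -0.002]
now [0.5462 0.0821 0.1418] tcp target [0.4745 0.0874 0.0238] tool delta [-0.0335 -0.0714  0.1134] after turning [-0.0332 -0.0719  0.1132] rotvec [-0.004 -0.001 -0.002]
```

Run:
```python
from h import *
weigh(6);weigh(6)
```

```text
F [-0.159  0.34   0.069] sd [0.584 0.379 0.319] J [ 4.0000e-03 -3.6162e+01 -2.9812e+01  1.1020e+00  3.7600e-01  4.0000e-03] [0.004 0.032 0.013 0.    0.002 0.   ] q [-0.2471  0.1587  1.7741  0.3068  1.2845 -0.2942] open 0.0619 grip 0.0 t 11.65
F [0.037 0.134 0.2  ] sd [0.45  0.471 0.412] J [-1.0000e-03 -3.6180e+01 -2.9873e+01  1.1030e+00  3.7100e-01  4.0000e-03] [0.001 0.016 0.014 0.    0.001 0.   ] q [-0.2471  0.1584  1.7739  0.3068  1.2846 -0.2942] open 0.0619 grip 0.0 t 11.95
```

Request:
jog_arm([
  {"trans": [0.014,-0.716,0],"aperture": 0.062},
  {"trans": [0.014,-0.716,0],"aperture": 0.062},
  {"aperture": 0.062},
  {"aperture": 0.062},
  {"aperture": 0.062},
  {"aperture": 0.062},
])

```text
time_s: 12.55
ee_pos: [0.4767, 0.0866, 0.144]
tcp_rot: [-3.141, -0.3, 1.519]
force: [0.5, 0.5, -0.2]
opening: 0.0619
grip_force: 0.0
```

Run:
```python
from h import *
weigh(6);go([.4742,.0818,.042],-.05)
```

```text
F [ 0.283 -0.099 -0.087] sd [0.322 0.355 0.461] J [-2.0000e-03 -2.8712e+01 -2.9787e+01  1.0950e+00  4.0000e-01  5.0000e-03] [0.009 0.074 0.033 0.    0.001 0.   ] q [-0.2747 -0.0272  1.9685  0.305   1.2839 -0.3226] open 0.0623 grip 0.0 t 12.85
now [0.4757 0.0869 0.1434] tcp target [0.4745 0.0874 0.0238] tool delta [-0.0349 -0.001   0.1144] after turning [-0.0349 -0.0013  0.1144] rotvec [-0.002 -0.    -0.002]
```

Request:
jog_arm([
  {"trans": [-0.176,0,0.572],"aperture": 0.062},
  {"trans": [-0.176,0,0.572],"aperture": 0.062},
  {"trans": [-0.176,0,0.572],"aperture": 0.062},
  {"trans": [-0.176,0,0.572],"aperture": 0.062},
  {"aperture": 0.062},
  {"aperture": 0.03},
  {"aperture": 0.03},
  {"aperture": 0.03},
  {"aperture": 0.03},
], grip_n=25)

```text
time_s: 13.75
ee_pos: [0.4767, 0.0868, 0.0254]
tcp_rot: [3.141, -0.3, 1.52]
force: [-1.8, -1.2, 5.8]
opening: 0.0447
grip_force: 25.0
```

Request:
jog_arm([
  {"trans": [0.176,0,-0.572],"aperture": 0.03},
  {"trans": [0.176,0,-0.572],"aperture": 0.03},
  {"trans": [0.176,0,-0.572],"aperture": 0.03},
  {"trans": [0.176,0,-0.572],"aperture": 0.03},
  {"aperture": 0.03},
  {"aperture": 0.03},
  {"aperture": 0.03},
  {"aperture": 0.03},
])

```text
time_s: 14.55
ee_pos: [0.4743, 0.0872, 0.1417]
tcp_rot: [-3.136, -0.301, 1.518]
force: [-0.1, -0.9, -1.4]
opening: 0.0446
grip_force: 25.0
```

Run:
```python
from h import *
weigh(12)
go([.4395,-.148,.16],0);go([.4395,-.148,.0305],0)
```

```text
F [-0.182  0.212 -1.6  ] sd [0.474 0.374 0.537] J [ 2.0000e-03 -2.9282e+01 -3.0380e+01  1.2220e+00  4.5500e-01  4.0000e-03] [0.005 0.068 0.043 0.001 0.004 0.   ] q [-0.2747 -0.0279  1.9691  0.305   1.2839 -0.3226] open 0.0446 grip 25.0 t 15.15
now [0.4755 0.0869 0.1435] tcp target [ 0.4395 -0.1424  0.1418] tool delta [-0.221  -0.0243 -0.0666] after turning [-0.2196 -0.036  -0.0662] rotvec [ 0.013 -0.    -0.049]
now [0.4755 0.0869 0.1435] tcp target [ 0.4395 -0.1424  0.0123] tool delta [-0.2593 -0.0241  0.0571] after turning [-0.2578 -0.036   0.0575] rotvec [ 0.013 -0.    -0.049]
```

Weights so far, from force and joint efforts: the middle blank is about 245 g, so damp; this one is about 155 g, so dry. I'll turn it half round so the tool leans away from the lathe.

Units first: shifts go in shares of 50 mm. So -0.0343 m is -0.686, -0.0207 m is -0.414.

Request:
jog_arm([
  {"trans": [-0.414,-0.246,-0.686],"aperture": 0.03},
  {"trans": [-0.414,-0.246,-0.686],"aperture": 0.03},
  {"trans": [-0.414,-0.246,-0.686],"aperture": 0.03},
  {"trans": [-0.414,-0.246,-0.686],"aperture": 0.03},
  {"r": [-0.0443,0,0.1433],"aperture": 0.03},
  {"r": [-0.0443,0,0.1433],"aperture": 0.03},
  {"r": [-0.0443,0,0.1433],"aperture": 0.03},
  {"r": [-0.0443,0,0.1433],"aperture": 0.03},
  {"r": [-0.0443,0,0.1433],"aperture": 0.03},
  {"r": [-0.0443,0,0.1433],"aperture": 0.03},
  {"r": [-0.0443,0,0.1433],"aperture": 0.03},
  {"r": [-0.0443,0,0.1433],"aperture": 0.03},
])

```text
time_s: 16.35
ee_pos: [0.4202, -0.0302, 0.2501]
tcp_rot: [-3.14, -0.298, 0.313]
force: [0.1, 1.1, -0.8]
opening: 0.0448
grip_force: 25.0
```

Request:
jog_arm([
  {"r": [-0.0443,0,0.1433],"aperture": 0.03},
  {"r": [-0.0443,0,0.1433],"aperture": 0.03},
  {"r": [-0.0443,0,0.1433],"aperture": 0.03},
  {"r": [-0.0443,0,0.1433],"aperture": 0.03},
  {"r": [-0.0443,0,0.1433],"aperture": 0.03},
  {"r": [-0.0443,0,0.1433],"aperture": 0.03},
  {"r": [-0.0443,0,0.1433],"aperture": 0.03},
  {"r": [-0.0443,0,0.1433],"aperture": 0.03},
  {"r": [-0.0443,0,0.1433],"aperture": 0.03},
  {"r": [-0.0443,0,0.1433],"aperture": 0.03},
  {"r": [-0.0443,0,0.1433],"aperture": 0.03},
  {"r": [-0.0443,0,0.1433],"aperture": 0.03},
])

```text
time_s: 17.55
ee_pos: [0.4204, -0.0296, 0.25]
tcp_rot: [3.14, -0.299, -1.485]
force: [0.9, 0.6, -2.4]
opening: 0.0449
grip_force: 25.0
```

Run:
```python
from h import *
np.set_printoptions(precision=4,suppress=True)
s=status.sense();print(s["joints"])
f=optics.grab_frame("wrist");cv2.imwrite("pics/w3.png",f[:,:,::-1])
import json;json.dump({k:np.array(v).tolist() for k,v in s.items()},open("s3.json","w"))
go([.4395,-.148,.08],np.pi,s);go([.4395,-.148,.0305],np.pi,s)
```

```text
[-0.135  -0.2869  1.9788 -0.2965  1.3924  2.9659]
now [ 0.4204 -0.0296  0.25  ] tcp target [ 0.4395 -0.1536  0.0618] tool delta [ 0.0643 -0.0089  0.2167] after turning [ 0.0629 -0.0191  0.2164] rotvec [-0.023  0.001  0.082]
now [ 0.4204 -0.0296  0.25  ] tcp target [ 0.4395 -0.1536  0.0123] tool delta [ 0.0497 -0.009   0.264 ] after turning [ 0.0483 -0.0191  0.2637] rotvec [-0.023  0.001  0.082]
```

View pics/w3.png

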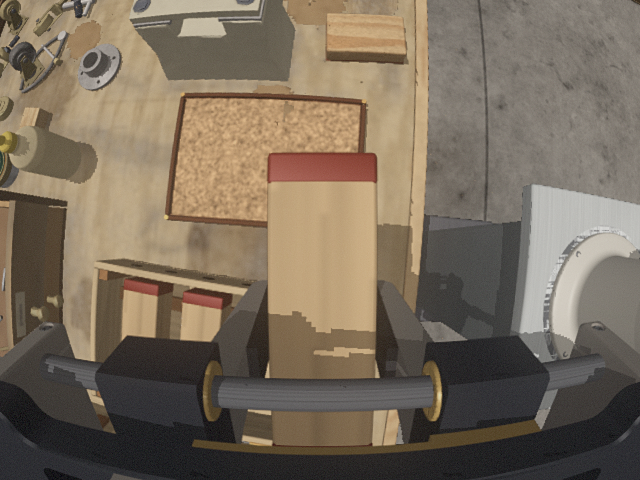

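The held blank is level and square in the gripper. The tray's outer corners are at (182,94), (366,103) and (167,216).

Run:
```python
from h import *
import json
np.set_printoptions(precision=4,suppress=True)
W=cam("wrist",json.load(open("s3.json")));S=cam("side");sp=lambda u,v:(u/2.9+230,v/2.9+150)
for a,b in(((366,103),sp(180,57)),((182,94),sp(53,260)),((167,216),sp(228,333))): print(tri(W,a,S,b)[0],onz(W,a,.012),onz(S,b,.012))
```

```text
[ 0.3808 -0.232  -0.0019] [ 0.382  -0.2281  0.012 ] [ 0.3907 -0.2249  0.012 ]
[ 0.6173 -0.2291  0.0048] [ 0.6144 -0.2291  0.012 ] [ 0.6209 -0.2235  0.012 ]
[ 0.6144 -0.0701  0.0038] [ 0.6112 -0.072   0.012 ] [ 0.6176 -0.066   0.012 ]
```

Run:
```python
from h import *
import json
np.set_printoptions(precision=4,suppress=True)
s=json.load(open("s3.json"));W=cam("wrist",s);R=Rot.from_euler("xyz",s["tcp_rot"]).as_matrix()
h=R[:,0]*[1,1,0];h/=np.linalg.norm(h);g=np.array(s["ee_pos"])-.019*R[:,2]
for z in(.285,.2875,.29):
    a,b=onz(W,(268,154),z),onz(W,(377,154),z);print(z,np.linalg.norm(a-b),"centre minus grasp along h",((a+b)/2-g)@h-.07)
s=status.sense();go([.441,-.149,.09],np.pi,s);go([.441,-.149,.0325],np.pi,s)
```

```text
0.285 0.045747076561028825 centre minus grasp along h -0.000988834752741155
0.2875 0.04499354530264464 centre minus grasp along h -0.001600596885555361
0.29 0.04424001404426051 centre minus grasp along h -0.002212359018369567
now [ 0.4209 -0.0297  0.2499] tcp target [ 0.441  -0.1546  0.0718] tool delta [ 0.0682 -0.0105  0.2073] after turning [ 0.0667 -0.0201  0.207 ] rotvec [-0.022  0.001  0.076]
now [ 0.4209 -0.0297  0.2499] tcp target [ 0.441  -0.1546  0.0143] tool delta [ 0.0512 -0.0106  0.2622] after turning [ 0.0497 -0.0201  0.262 ] rotvec [-0.022  0.001  0.076]
```

Request:
jog_arm([
  {"trans": [0.274,-0.042,0.83],"aperture": 0.03},
  {"trans": [0.274,-0.042,0.83],"aperture": 0.03},
  {"trans": [0.274,-0.042,0.83],"aperture": 0.03},
  {"trans": [0.274,-0.042,0.83],"aperture": 0.03},
  {"trans": [0.274,-0.042,0.83],"aperture": 0.03},
  {"r": [-0.022,0,0.076],"aperture": 0.03},
  {"aperture": 0.03},
  {"aperture": 0.03},
])

```text
time_s: 18.4
ee_pos: [0.4427, -0.1553, 0.0727]
tcp_rot: [-3.141, -0.299, -1.556]
force: [0.4, -0.4, -0.6]
opening: 0.045
grip_force: 25.0
```

```bash
python3 - <<'E'
from h import *
s=status.sense();print(np.round(s["joints"],3));go([.441,-.1505,.0325],np.pi,s)
E
```

```text
[-0.408  0.013  2.088 -0.339  0.943  2.905]
now [ 0.4427 -0.1553  0.0727] tcp target [ 0.441  -0.1561  0.0143] tool delta [-0.0164  0.0017  0.0559] after turning [-0.0164  0.0017  0.0559] rotvec [-0.005  0.001  0.014]
```

Request:
jog_arm([
  {"trans": [-0.1,0.008,0.336],"r": [-0.004,0,0.014],"aperture": 0.03},
  {"trans": [-0.1,0.008,0.336],"aperture": 0.03},
  {"trans": [-0.06,0.008,0.224],"aperture": 0.03},
  {"trans": [-0.034,0.008,0.112],"aperture": 0.03},
  {"trans": [-0.034,0,0.112],"aperture": 0.03},
  {"aperture": 0.03},
])

```text
time_s: 19.0
ee_pos: [0.4409, -0.1562, 0.0139]
tcp_rot: [-3.141, -0.3, -1.573]
force: [0.8, 0.0, -1.4]
opening: 0.0446
grip_force: 25.0
```

```bash
python3 - <<'E'
from h import *
s=status.sense();go([.441,-.1505,.0325],np.pi,s);print(s["force"])
E
```

```text
now [ 0.4409 -0.1562  0.0139] tcp target [ 0.441  -0.1561  0.0143] tool delta [ 0.0001 -0.0001 -0.0004] after turning [ 0.0001 -0.0001 -0.0004] rotvec [ 0.     0.    -0.002]
[ 0.75777223  0.0304006  -1.37054941]
```

Scaled: 0.0015 m is 0.03, -0.0004 m is -0.008.

Request:
jog_arm([
  {"trans": [-0.008,0,0.03],"aperture": 0.03},
  {"aperture": 0.03},
  {"aperture": 0.03},
])

```text
time_s: 19.3
ee_pos: [0.4412, -0.1564, 0.0134]
tcp_rot: [-3.141, -0.3, -1.574]
force: [-2.5, 2.4, 5.7]
opening: 0.0449
grip_force: 25.0
```

Run:
```python
from h import *
weigh(5)
```

```text
F [-2.23   2.943  5.934] sd [0.142 0.565 0.249] J [ -1.027 -28.285 -24.475  -1.019  -1.014   0.049] [0.004 0.008 0.003 0.001 0.001 0.   ] q [-0.4104  0.1333  2.1061 -0.381   0.8169  2.9847] open 0.0454 grip 25.0 t 19.55
```

Request:
jog_arm([
  {"aperture": 0.062},
  {"aperture": 0.062},
  {"trans": [0.236,0,-0.764],"aperture": 0.062},
  {"trans": [0.236,0,-0.764],"r": [0.0443,0,-0.1433],"aperture": 0.062},
  {"trans": [0.236,0,-0.764],"r": [0.0443,0,-0.1433],"aperture": 0.062},
  {"trans": [0.236,0,-0.764],"r": [0.0443,0,-0.1433],"aperture": 0.062},
  {"trans": [0.236,0,-0.764],"r": [0.0443,0,-0.1433],"aperture": 0.062},
  {"trans": [0.236,0,-0.764],"r": [0.0443,0,-0.1433],"aperture": 0.062},
  {"trans": [-0.244,-0.958,-0.074],"aperture": 0.062},
  {"trans": [-0.244,-0.958,-0.074],"aperture": 0.062},
  {"trans": [-0.244,-0.958,-0.074],"aperture": 0.062},
])

```text
time_s: 20.65
ee_pos: [0.5209, -0.03, 0.253]
tcp_rot: [-3.14, -0.302, -0.827]
force: [0.0, -0.8, -0.4]
opening: 0.0625
grip_force: 0.0
```

Request:
jog_arm([
  {"r": [0.0443,0,-0.1433],"aperture": 0.062},
  {"r": [0.0443,0,-0.1433],"aperture": 0.062},
  {"r": [0.0443,0,-0.1433],"aperture": 0.062},
  {"r": [0.0443,0,-0.1433],"aperture": 0.062},
  {"r": [0.0443,0,-0.1433],"aperture": 0.062},
  {"r": [0.0443,0,-0.1433],"aperture": 0.062},
  {"r": [0.0443,0,-0.1433],"aperture": 0.062},
  {"r": [0.0443,0,-0.1433],"aperture": 0.062},
  {"r": [0.0443,0,-0.1433],"aperture": 0.062},
  {"r": [0.0443,0,-0.1433],"aperture": 0.062},
  {"r": [0.0443,0,-0.1433],"aperture": 0.062},
  {"r": [0.0443,0,-0.1433],"aperture": 0.062},
])

```text
time_s: 21.85
ee_pos: [0.5199, -0.0309, 0.252]
tcp_rot: [-3.142, -0.3, 0.982]
force: [0.7, 0.0, 0.1]
opening: 0.062
grip_force: 0.0
```

```bash
python3 - <<'E'
from h import *
s=status.sense();f=optics.grab_frame("side");cv2.imwrite("pics/side2.png",f[:,:,::-1]);cv2.imwrite("pics/side2c.png",cv2.resize(f[150:350,230:500,::-1],None,fx=2.9,fy=2.9))
go([.618,.073,.16],-.05,s);go([.618,.073,.042],-.05,s)
E
```

```text
now [ 0.5199 -0.0309  0.252 ] tcp target [0.6183 0.0786 0.1418] tool delta [0.1067 0.021  0.1483] after turning [0.0767 0.0928 0.139 ] rotvec [ 0.159 -0.    -0.515]
now [ 0.5199 -0.0309  0.252 ] tcp target [0.6183 0.0786 0.0238] tool delta [0.0718 0.021  0.261 ] after turning [0.0418 0.0928 0.2517] rotvec [ 0.159 -0.    -0.515]
```

View pics/side2c.png

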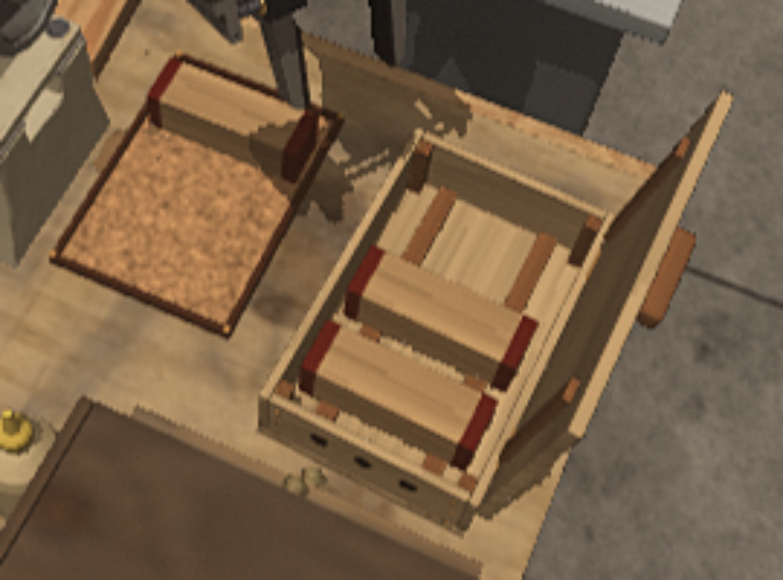

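The dry blank lies flat inside the tray lip at crop (235,120), and the other two sit undisturbed in the box. On to the far blank.

Scaled: 0.0278 m is 0.556, 0.0186 m is 0.372.

Request:
jog_arm([
  {"r": [0.04,0,-0.129],"aperture": 0.062},
  {"r": [0.04,0,-0.129],"aperture": 0.062},
  {"r": [0.04,0,-0.129],"aperture": 0.062},
  {"r": [0.04,0,-0.129],"aperture": 0.062},
  {"trans": [0.306,0.372,0.556],"aperture": 0.062},
  {"trans": [0.306,0.372,0.556],"aperture": 0.062},
  {"trans": [0.306,0.372,0.556],"aperture": 0.062},
  {"trans": [0.306,0.372,0.556],"aperture": 0.062},
  {"trans": [0.306,0.372,0.556],"aperture": 0.062},
  {"aperture": 0.062},
  {"aperture": 0.062},
  {"aperture": 0.062},
])

```text
time_s: 23.1
ee_pos: [0.6193, 0.0777, 0.1429]
tcp_rot: [3.141, -0.3, 1.515]
force: [1.0, -0.7, 0.4]
opening: 0.0621
grip_force: 0.0
```

```bash
python3 - <<'E'
from h import *
weigh(6);weigh(3)
go([.618,.073,.042],-.05)
E
```

```text
F [-0.231  0.221 -0.191] sd [0.491 0.463 0.513] J [ 1.3100e-01 -4.3283e+01 -3.0318e+01  1.1250e+00  3.2300e-01  9.0000e-03] [0.136 0.289 0.131 0.    0.002 0.002] q [-0.2247  0.3332  1.5656  0.3069  1.3068 -0.2596] open 0.0624 grip 0.0 t 23.4
F [-0.151 -0.458 -0.042] sd [0.568 0.053 0.118] J [-5.2000e-02 -4.3645e+01 -3.0447e+01  1.1240e+00  3.2400e-01  6.0000e-03] [0.005 0.005 0.006 0.    0.001 0.   ] q [-0.2241  0.334   1.5657  0.3069  1.3068 -0.2596] open 0.0621 grip 0.0 t 23.55
now [0.619  0.0782 0.1419] tcp target [0.6183 0.0786 0.0238] tool delta [-0.0346 -0.0007  0.1129] after turning [-0.0346 -0.0007  0.1129] rotvec [ 0.001 -0.    -0.005]
```

Request:
jog_arm([
  {"trans": [-0.174,0,0.564],"aperture": 0.062},
  {"trans": [-0.174,0,0.564],"aperture": 0.062},
  {"trans": [-0.174,0,0.564],"aperture": 0.062},
  {"trans": [-0.174,0,0.564],"aperture": 0.062},
  {"aperture": 0.062},
  {"aperture": 0.03},
  {"aperture": 0.03},
  {"aperture": 0.03},
  {"aperture": 0.03},
], grip_n=25)

```text
time_s: 24.45
ee_pos: [0.6204, 0.0783, 0.0258]
tcp_rot: [3.139, -0.3, 1.517]
force: [-0.1, -1.8, 5.7]
opening: 0.0452
grip_force: 25.0
```

Request:
jog_arm([
  {"trans": [0.174,0,-0.564],"aperture": 0.03},
  {"trans": [0.174,0,-0.564],"aperture": 0.03},
  {"trans": [0.174,0,-0.564],"aperture": 0.03},
  {"trans": [0.174,0,-0.564],"aperture": 0.03},
  {"aperture": 0.03},
  {"aperture": 0.03},
  {"aperture": 0.03},
  {"aperture": 0.03},
  {"aperture": 0.03},
  {"aperture": 0.03},
])

```text
time_s: 25.45
ee_pos: [0.6185, 0.0785, 0.1408]
tcp_rot: [-3.139, -0.301, 1.516]
force: [0.6, 0.0, -3.6]
opening: 0.0448
grip_force: 24.9
```

Run:
```python
from h import *
weigh(6);weigh(6)
```

```text
F [-0.095  0.327 -3.179] sd [0.194 0.322 0.272] J [ 0.0000e+00 -4.5218e+01 -3.1704e+01  1.3780e+00  4.0200e-01  4.0000e-03] [0.002 0.038 0.044 0.002 0.003 0.   ] q [-0.2238  0.3345  1.5655  0.3069  1.3067 -0.2597] open 0.0451 grip 24.9 t 25.75
F [-0.244  0.152 -3.046] sd [0.44  0.289 0.46 ] J [-1.0000e-03 -4.5324e+01 -3.1795e+01  1.3820e+00  3.9900e-01  4.0000e-03] [0.001 0.016 0.009 0.    0.    0.   ] q [-0.2237  0.3344  1.5655  0.307   1.3067 -0.2597] open 0.0451 grip 24.9 t 26.05
```

The far blank weighs about 315 g, so it's damp and goes back. Then I'll rise, with the fingers shut and the lean reversed, ready for the lid.

Request:
jog_arm([
  {"trans": [-0.174,0,0.564],"aperture": 0.03},
  {"trans": [-0.174,0,0.564],"aperture": 0.03},
  {"trans": [-0.174,0,0.564],"aperture": 0.03},
  {"trans": [-0.12,0,0.39],"aperture": 0.03},
  {"trans": [-0.054,0,0.174],"aperture": 0.03},
  {"aperture": 0.03},
  {"aperture": 0.062},
  {"aperture": 0.062},
  {"aperture": 0.062},
  {"aperture": 0.062},
])

```text
time_s: 27.05
ee_pos: [0.6192, 0.0786, 0.024]
tcp_rot: [3.142, -0.3, 1.516]
force: [0.0, -0.7, 0.5]
opening: 0.0621
grip_force: 0.0
```

Request:
jog_arm([
  {"trans": [0.174,0,-0.564],"aperture": 0.062},
  {"trans": [0.174,0,-0.564],"aperture": 0.062},
  {"trans": [0.236,0,-0.764],"aperture": 0.062},
  {"trans": [0.236,0,-0.764],"aperture": 0.05},
  {"trans": [0.236,0,-0.764],"aperture": 0.02},
  {"trans": [0.236,0,-0.764],"aperture": 0},
  {"trans": [0.236,0,-0.764],"aperture": 0},
  {"r": [0,-0.15,0],"aperture": 0},
  {"r": [0,-0.15,0],"aperture": 0},
  {"r": [0,-0.15,0],"aperture": 0},
  {"aperture": 0},
])

```text
time_s: 28.15
ee_pos: [0.6187, 0.0822, 0.2824]
tcp_rot: [-3.141, 0.15, 1.522]
force: [-0.1, -0.2, -0.2]
opening: 0.001
grip_force: 0.0
```

Run:
```python
from h import *
np.set_printoptions(precision=4,suppress=True)
s=status.sense();f=optics.grab_frame("side");g=optics.grab_frame("wrist");cv2.imwrite("pics/s3.png",f[:,:,::-1]);cv2.imwrite("pics/w4.png",g[:,:,::-1])
R=Rot.from_euler("xyz",s["tcp_rot"]).as_matrix();print(s["joints"],s["opening"]);print(R)
for p in([.475,.255,.32],[.475,.255,.205]): print(R.T@(np.array(p)-s["ee_pos"]))
a=cv2.resize(f[150:350,230:500,::-1],(400,296));b=cv2.resize(g[:,:,::-1],(400,300));cv2.imwrite("pics/m4.png",np.hstack([a,b[:296]]))
```

```text
[ 0.0168  0.28    1.3296 -0.1499  1.5431  0.0702] 0.0009760978959337379
[[ 0.0478  0.9988 -0.0082]
 [ 0.9876 -0.0485 -0.1494]
 [-0.1496 -0.0009 -0.9887]]
[ 0.1582 -0.152  -0.0618]
[ 0.1754 -0.1519  0.0519]
```

View pics/m4.png

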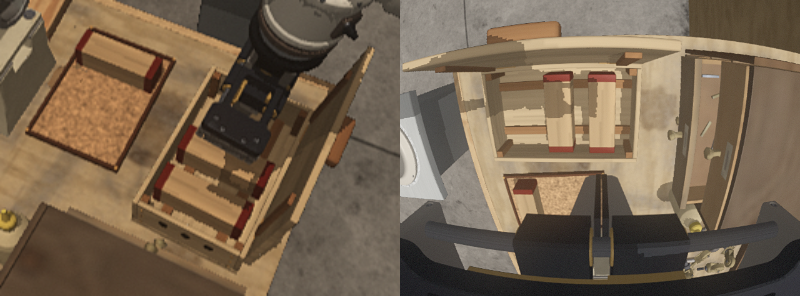

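Both damp blanks lie flat back in the box, and the fingers are shut. Now over and behind the lid.

Scaled: -0.04 m is -0.8, 0.0379 m is 0.758.

Request:
jog_arm([
  {"trans": [-0.12,0,-0.8],"aperture": 0},
  {"trans": [0.656,-0.608,-0.088],"aperture": 0},
  {"trans": [0.656,-0.608,-0.088],"aperture": 0},
  {"trans": [0.656,-0.608,-0.088],"aperture": 0},
  {"trans": [0.656,-0.608,-0.088],"aperture": 0},
  {"trans": [0.656,-0.608,-0.088],"aperture": 0},
  {"trans": [0.114,0,0.758],"aperture": 0},
  {"trans": [0.114,0,0.758],"aperture": 0},
  {"trans": [0.114,0,0.758],"aperture": 0},
  {"aperture": 0},
  {"aperture": 0},
])

```text
time_s: 29.35
ee_pos: [0.4766, 0.2507, 0.206]
tcp_rot: [-3.14, 0.149, 1.514]
force: [-0.5, -0.4, 0.5]
opening: 0.0005
grip_force: 0.0
```

Run:
```python
from h import *
np.set_printoptions(precision=4,suppress=True)
s=status.sense();R=Rot.from_euler("xyz",s["tcp_rot"]).as_matrix();p=np.array(s["ee_pos"]);print(s["joints"])
prev=None
for th in(1.8,1.6,1.4,1.2,1.0,.8,.6,.4,.2,.1,0):
    d=.010+.010*np.sin(th);q=np.array([.475,.1685-.155*np.cos(th)+d*np.sin(th),.072+.155*np.sin(th)+d*np.cos(th)])
    print(th,q,"step",R.T@(q-p));p=q
```

```text
[ 0.3425  0.1419  1.6397 -0.138   1.4211  0.4238]
1.8 [0.475  0.2229 0.2185] step [-0.0294 -0.     -0.0082]
1.6 [0.475  0.193  0.2264] step [-0.0307  0.0017 -0.0034]
1.4 [0.475  0.1617 0.2281] step [-0.0312  0.0018  0.0029]
1.2 [0.475  0.1303 0.2235] step [-0.0303  0.0018  0.0092]
1.0 [0.475  0.1002 0.2124] step [-0.0281  0.0017  0.0154]
0.8 [0.475  0.0728 0.1952] step [-0.0245  0.0016  0.0211]
0.6 [0.475  0.0494 0.1724] step [-0.0198  0.0014  0.0259]
0.4 [0.475  0.0311 0.1452] step [-0.014   0.0011  0.0297]
0.2 [0.475  0.019  0.1145] step [-0.0075  0.0007  0.0321]
0.1 [0.475  0.0154 0.0984] step [-0.0012  0.0002  0.0165]
0 [0.475  0.0135 0.082 ] step [0.0006 0.0001 0.0165]
```

Request:
jog_arm([
  {"trans": [-0.2,0,-0.054],"aperture": 0},
  {"trans": [-0.2,0,-0.054],"aperture": 0},
  {"trans": [-0.2,0,-0.054],"aperture": 0},
  {"trans": [-0.154,0.008,-0.016],"aperture": 0},
  {"trans": [-0.154,0.008,-0.016],"aperture": 0},
  {"trans": [-0.154,0.008,-0.016],"aperture": 0},
  {"trans": [-0.154,0.008,-0.016],"aperture": 0},
  {"trans": [-0.156,0.008,0.014],"aperture": 0},
  {"trans": [-0.156,0.008,0.014],"aperture": 0},
  {"trans": [-0.156,0.008,0.014],"aperture": 0},
  {"trans": [-0.156,0.008,0.014],"aperture": 0},
])

```text
time_s: 30.45
ee_pos: [0.4745, 0.1614, 0.2275]
tcp_rot: [-3.141, 0.149, 1.517]
force: [0.1, 3.5, -1.0]
opening: 0.0005
grip_force: 1.2
```

Run:
```python
from h import *
f=optics.grab_frame("side");cv2.imwrite("pics/s5.png",f[:,:,::-1]);cv2.imwrite("pics/s5c.png",cv2.resize(f[130:350,230:500,::-1],None,fx=2.5,fy=2.5))
```

```text
(no output)
```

View pics/s5c.png

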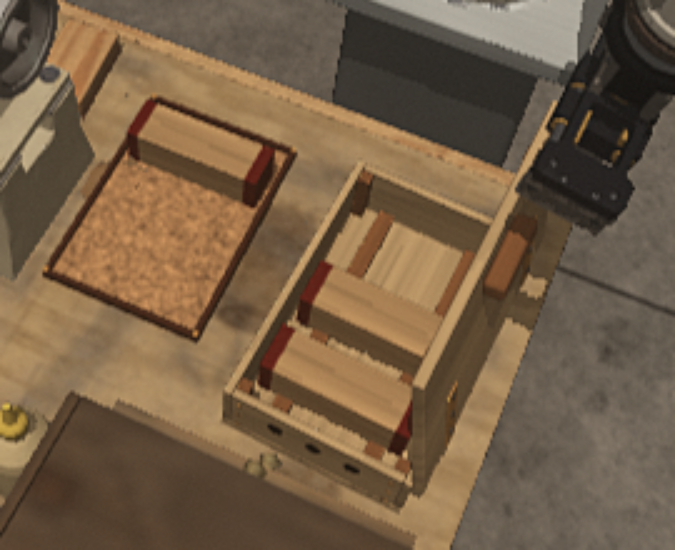

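The lid is moving with the fingers at about 3.5 N and now leans inward, with the gripper behind it at (590,170). Continuing along the arc.

Request:
jog_arm([
  {"trans": [-0.152,0.008,0.046],"aperture": 0},
  {"trans": [-0.152,0.008,0.046],"aperture": 0},
  {"trans": [-0.152,0.008,0.046],"aperture": 0},
  {"trans": [-0.152,0.008,0.046],"aperture": 0},
  {"trans": [-0.14,0.008,0.076],"aperture": 0},
  {"trans": [-0.14,0.008,0.076],"aperture": 0},
  {"trans": [-0.14,0.008,0.076],"aperture": 0},
  {"trans": [-0.14,0.008,0.076],"aperture": 0},
  {"trans": [-0.122,0.008,0.106],"aperture": 0},
  {"trans": [-0.122,0.008,0.106],"aperture": 0},
  {"trans": [-0.122,0.008,0.106],"aperture": 0},
  {"trans": [-0.122,0.008,0.106],"aperture": 0},
])

```text
time_s: 31.7
ee_pos: [0.4745, 0.0727, 0.1944]
tcp_rot: [-3.141, 0.149, 1.517]
force: [0.3, 2.2, 1.1]
opening: 0.0005
grip_force: 0.7
```

Request:
jog_arm([
  {"trans": [-0.1,0.008,0.13],"aperture": 0},
  {"trans": [-0.1,0.008,0.13],"aperture": 0},
  {"trans": [-0.1,0.008,0.13],"aperture": 0},
  {"trans": [-0.1,0.008,0.13],"aperture": 0},
  {"trans": [-0.07,0.006,0.148],"aperture": 0},
  {"trans": [-0.07,0.006,0.148],"aperture": 0},
  {"trans": [-0.07,0.006,0.148],"aperture": 0},
  {"trans": [-0.07,0.006,0.148],"aperture": 0},
])

```text
time_s: 32.5
ee_pos: [0.475, 0.031, 0.1442]
tcp_rot: [-3.141, 0.149, 1.517]
force: [0.9, 1.2, 0.5]
opening: 0.0002
grip_force: 0.5
```

Scaled: 0.008 m is 0.16, 0.0055 m is 0.11.

Request:
jog_arm([
  {"trans": [-0.038,0.004,0.16],"aperture": 0},
  {"trans": [-0.038,0.004,0.16],"aperture": 0},
  {"trans": [-0.038,0.004,0.16],"aperture": 0},
  {"trans": [-0.038,0.004,0.16],"aperture": 0},
  {"trans": [-0.008,0,0.11],"aperture": 0},
  {"trans": [-0.008,0,0.11],"aperture": 0},
  {"trans": [-0.008,0,0.11],"aperture": 0},
  {"trans": [0.004,0,0.08],"aperture": 0},
  {"trans": [0.004,0,0.08],"aperture": 0},
  {"trans": [0.004,0,0.08],"aperture": 0},
  {"trans": [0,0,0.06],"aperture": 0},
  {"aperture": 0},
])

```text
time_s: 33.7
ee_pos: [0.475, 0.0138, 0.084]
tcp_rot: [-3.141, 0.149, 1.516]
force: [-2.7, 1.2, 5.0]
opening: 0.0002
grip_force: 2.9
```

Request:
jog_arm([
  {"trans": [0,0,0.04],"aperture": 0},
  {"aperture": 0},
  {"aperture": 0},
])

```text
time_s: 34.0
ee_pos: [0.4751, 0.0138, 0.0836]
tcp_rot: [-3.141, 0.149, 1.516]
force: [-8.8, 3.6, 18.3]
opening: 0.0004
grip_force: 9.5
```

Request:
jog_arm([
  {"trans": [0,0,0.02],"aperture": 0},
  {"aperture": 0},
  {"aperture": 0},
])

```text
time_s: 34.3
ee_pos: [0.4751, 0.0137, 0.0835]
tcp_rot: [-3.14, 0.149, 1.516]
force: [-10.7, 4.4, 25.4]
opening: 0.0004
grip_force: 12.9
```

The lid is resting firmly on the rim, so I'll rise clear and check.

Scaled: -0.0396 m is -0.792, -0.03 m is -0.6.

Request:
jog_arm([
  {"trans": [-0.03,0,-0.2],"aperture": 0},
  {"trans": [-0.12,0,-0.792],"aperture": 0},
  {"trans": [-0.12,0,-0.792],"aperture": 0},
  {"trans": [-0.12,0,-0.792],"aperture": 0},
  {"trans": [-0.12,0,-0.792],"aperture": 0},
  {"trans": [0.6,-0.2,-0.6],"aperture": 0},
  {"trans": [0.6,-0.2,-0.6],"aperture": 0},
  {"trans": [0.6,-0.2,-0.6],"aperture": 0},
  {"aperture": 0},
  {"aperture": 0},
])

```text
time_s: 35.3
ee_pos: [0.4507, 0.1172, 0.3263]
tcp_rot: [3.141, 0.15, 1.518]
force: [0.9, -0.4, -0.0]
opening: 0.0004
grip_force: 0.0
```

Run:
```python
from h import *
f=optics.grab_frame("side");g=optics.grab_frame("scene")
a=cv2.resize(f[130:350,210:480,::-1],(400,326));b=cv2.resize(g[120:364,140:440,::-1],(400,326));cv2.imwrite("pics/fin.png",np.hstack([a,b]))
```

```text
(no output)
```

View pics/fin.png

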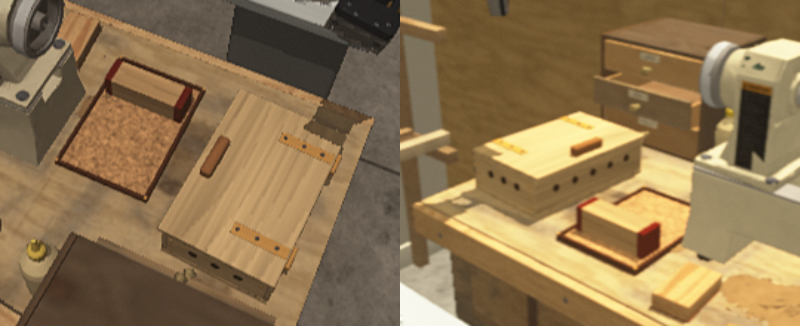

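The lid is fully shut, the dry blank lies flat in the tray, and the bottle and sanding block are where they were. Handing in.

```bash
python3 -c "
from workcell import r, optics, status, finish_job
print(finish_job())"
```

```text
the job is handed in; nothing more can be done
None
```

The job is handed in at about 35 s: the dry blank (about 155 g) lies flat in the ready tray, the two damp ones (about 245 g, fairly near the 230 g limit, and 315 g) are back flat in the box, and the lid is fully shut with nothing else moved.

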